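# Change over the vial racks in the sample feeder

### The arm

A 7-joint arm with a two-finger parallel gripper is mounted at the origin on the work surface. World frame = base frame: x ahead of the robot, y to its left, z up, the work surface at z = 0. Lengths are in m, angles in rad, forces in N, time in s.
With the tool pointing down it reaches from about 0.4 to 0.85 m from the base axis. Payload 4.5 kg.
Tool frame: the origin (TCP) lies at the very end of the fingers, on their centre line; the grasp point (between the pads) lies 19 mm behind it; z points along the fingers, y is the direction in which the jaws open and shut (so a half turn about z gives the same grasp; the last joint's range is limited). The gripper opens to 88 mm and grips with 3 to 60 N. Pads are 18 mm wide; open, the fingers measure 123 mm over their backs; the gripper's body (75 mm by 187 mm) begins 45 mm behind the grasp point.
Start: joints at [1.301, 0.689, -0.195, 1.565, 0.157, 0.902, -0.215], TCP at [0.187, -0.596, 0.239] pointing down, gripper open.
Joint ranges: [-3.01, 3.01], [-0.46, 2.08], [-1.47, 1.51], [0.13, 2.56], [-1, 4.14], [0.04, 2.09], [-2.66, 2.66]. Speed limits (rad/s): [2.57, 2.57, 3.14, 3.14, 3.14, 3.14, 3.14].

### API

Orientations are given as a unit quaternion [x, y, z, w].
In Python, from plant import telemetry, imaging, r gives the robot as it stands.
- The arm moves only by the shell command python3 -m creep 'ROWS' [FORCE]. ROWS is JSON, a list of rows, each a list of 5 numbers: the closure in counts, from 0 (fully open) to 255 (shut), then the shift along the tool's x, y, z in m, then the turn about the tool's z in degrees. In form: [[fingers, x, y, z, yaw], ...]. A call has 1 to 10 rows; each row is the pose to reach, as a shift and turn from the pose commanded when the call began, along the tool's axes at that moment; what a row does not reach only later rows make up. A row lasts 1/8 s, in which the tool goes at most 62.5 mm and 10.7 degrees, less where a joint would pass 70% of its speed; a pose out of reach is approached as far as the arm can. A call with a gripper value outside its range is refused whole. The fingers move at their own pace and stop on an object; FORCE is the grip in N (left out, the last holds). Time passes only in rows, so rows that repeat a pose let the fingers close. It gives the time, the measured TCP pose, the force and the opening at its end, in the units of the state.
- telemetry.get_state(): the state, without advancing time (a new reading comes with each control period).
- imaging.snapshot(name): name is "scene" or "top" or "wrist"; returns a dict with "image" (384x512x3 uint8, blue, green, red), "camera_matrix" (3x3 intrinsics, pixels), "R" (3x3) and "t" (3): a world point X has camera coordinates R X + t; the wrist camera has in their place "hand_eye" (4x4, takes a point from camera to tool coordinates, whose origin is the TCP and whose axes are the flange's). Camera axes: x right, y down, z forward; pixel columns grow to the right and rows downward; lengths in m; the calibration is good to about 2 mm. A picture is of the moment at which its call begins: read the wrist's pose just before it. There is no depth.
- r.finish_job(): hands the job in, once; it reports no verdict.
Trained networks look in a picture, given as the dict that the camera call returned (one of the last four; its "shot" number tells which), for a name from the list of things; names that differ only in an ending like _2 or _b are one class to them, and where a whole thing is asked for, a point or a joint stands for the part that bears it (a point fixed in the world has none). Each returns a list of dicts, best first, with "score" (0 to 1); they miss things now and then, are a little off and sometimes report something else, mostly with a low value. They report only what shows in the picture. A call takes as long as a camera call.
- imaging.boxes_of(picture, target): "rect" ([left, top, right, bottom] in pixels, round what is visible of it).
- imaging.trace(picture, target): "pixels" (384x512 bool, what is visible of it) and "rect" ([left, top, right, bottom] in pixels, round what is visible of it).
- imaging.place_of(picture, target): "location" ([row, column] in pixels: a listed point, or the origin of a listed thing).
The state is a dict: "clock": time; "q": joint angles; "qd": joint speeds; "joint_torque": joint torques, N m; "tool_pos": TCP position; "eef_rot": TCP orientation; "contact_force": force on the tool from outside, world axes, zero at the start; "moment": the same for the moment, N m; "opening": opening from 0.0 (shut) to 1.0 (fully open).
Only numpy, scipy, OpenCV 4.12 (cv2) and the standard library are available. Lean on these libraries where they do the work, as an engineer would, in place of code of your own. Each camera call takes 0.05 s, during which the arm holds its last target.

### The job

Set the spectrometer's sample feeder up for the next run: first take the finished red rack out of the green-rimmed feeder dock and seat it in the bare metal outgoing dock, then stack the waiting racks in the feeder dock one by one, white (blanks) at the bottom, blue (standards) on it, yellow (samples) on top, each seated fully in the rim of the one below and let go before the next. Keep the racks upright, set them down gently without letting them drop, and leave the beaker, the tape roll and the screwdriver where they are.

Things in the scene. Friction and masses are not known exactly. Their poses are not given: they have to be found in the camera images.
- feeder_dock: The feeder dock: black plate, green rim and edges. Fixed; place varies. Origin: centre of its underside, on the bench; x along its length, z up. Plate 108 x 84 x 4 mm; on it an 80 x 50 mm pedestal with a 2 mm thick rim round a recess 76 x 46 mm: floor at 8 mm, rim top at 12 mm. A rack's foot fits with 5 mm play each side; seated, its origin is 8 mm above the dock's. Starts holding the red rack.
- outgoing_dock: The outgoing dock: bare metal plate and rim, no colour. Fixed; place varies. Origin: centre of its underside, on the bench; x along its length, z up. Plate 108 x 84 x 4 mm; on it an 80 x 50 mm pedestal with a 2 mm thick rim round a recess 76 x 46 mm: floor at 8 mm, rim top at 12 mm. A rack's foot fits with 5 mm play each side; seated, its origin is 8 mm above the dock's. Starts empty.
- finished_rack: Red vial rack, 80 (x) x 50 (y) x 44 mm high, dark top with 14 small silver vial caps, 0.13-0.25 kg. Origin: centre of its underside, z up. Foot 66 x 36 mm, 5 mm high; top recess 76 x 46 mm, floor at 40 mm, rim 2 mm thick, takes another rack's foot with 5 mm play each side (its origin is then 40 mm above this one's). Grip its width, pads 28 to 32 mm above the origin. Starts in the feeder dock.
- blank_rack: White vial rack, 80 (x) x 50 (y) x 44 mm high, dark top with 14 small silver vial caps, 0.13-0.25 kg. Origin: centre of its underside, z up. Foot 66 x 36 mm, 5 mm high; top recess 76 x 46 mm, floor at 40 mm, rim 2 mm thick, takes another rack's foot with 5 mm play each side (its origin is then 40 mm above this one's). Grip its width, pads 28 to 32 mm above the origin. Starts on the bench.
- standard_rack: Blue vial rack, 80 (x) x 50 (y) x 44 mm high, dark top with 14 small silver vial caps, 0.13-0.25 kg. Origin: centre of its underside, z up. Foot 66 x 36 mm, 5 mm high; top recess 76 x 46 mm, floor at 40 mm, rim 2 mm thick, takes another rack's foot with 5 mm play each side (its origin is then 40 mm above this one's). Grip its width, pads 28 to 32 mm above the origin. Starts on the bench.
- sample_rack: Yellow vial rack, 80 (x) x 50 (y) x 44 mm high, dark top with 14 small silver vial caps, 0.13-0.25 kg. Origin: centre of its underside, z up. Foot 66 x 36 mm, 5 mm high; top recess 76 x 46 mm, floor at 40 mm, rim 2 mm thick, takes another rack's foot with 5 mm play each side (its origin is then 40 mm above this one's). Grip its width, pads 28 to 32 mm above the origin. Starts on the bench.
- beaker: Bystander: clear glass beaker, 68 mm across and 90 mm high. Origin: centre of its underside. Leave it alone.
- tape_roll: Bystander: brown roll of tape lying flat, 90 mm across, 25 mm high. Origin: centre of its underside. Leave it alone.
- screwdriver: Bystander: screwdriver with orange handle, about 190 mm long, lying on the bench. Origin: on its underside, x along its length towards the tip. Leave it alone.

How it is judged:
By the outcome, as a careful person would: the job done as asked, in the order asked, and still so for the second after the job is handed in, with the robot touching nothing.
It also fails if it takes over 128 s, if anything falls off the work surface, if the arm or the gripper's body presses on something with over 40 N, if the wrist force passes 120 N, or if a joint passes its speed limit or range.

## Working session

There is one attempt and no reset: what is moved stays moved. The work goes in short steps, Python scripts to look and compute and a shell command to move; the robot and the scene stay as the last step left them, time stands still between calls to the robot, and variables do not carry over. Pictures are saved under pics/ and viewed, and the job is handed in when it is done.

```bash
ls; mkdir -p pics; python3 - <<'E'
from plant import telemetry, imaging, r
import cv2,numpy as np
s=telemetry.get_state()
for k,v in s.items(): print(k,v)
for n in ["scene","top","wrist"]:
    p=imaging.snapshot(n); cv2.imwrite(f"pics/{n}0.png",p["image"])
    print(n,{k:(np.round(v,3).tolist() if not np.isscalar(v) else v) for k,v in p.items() if k!="image"})
E
```

```text
pics
clock 0.0
q [ 1.30081511  0.68996102 -0.19452794  1.56634475  0.15728816  0.90250233
 -0.21513164]
qd [-1.99090921e-05 -4.87098764e-05 -8.10136994e-05  5.82994177e-04
 -2.94455956e-04 -5.78309840e-04  2.82030685e-04]
joint_torque [-4.26427032e-04 -5.27568948e+01 -1.26658592e+00 -1.53433120e+01
 -5.24848409e-02  6.52545306e-03  1.68167267e-04]
tool_pos [ 0.18672881 -0.59578906  0.23792452]
eef_rot [ 9.88482113e-01  1.51334995e-01 -1.95878976e-04 -8.90824182e-04]
contact_force [-0.34389268 -0.88026114 -0.09360932]
moment [0.04487087 0.04832892 0.02784864]
opening 1.0015823930328278
scene {'camera_matrix': [[412.105, 0.0, 264.848], [0.0, 412.105, 186.24], [0.0, 0.0, 1.0]], 'R': [[0.807, 0.591, -0.009], [0.452, -0.627, -0.634], [-0.381, 0.508, -0.773]], 't': [-0.52, -0.252, 1.235], 'shot': 1}
top {'camera_matrix': [[433.174, 0.0, 247.578], [0.0, 433.174, 190.78], [0.0, 0.0, 1.0]], 'R': [[0.018, -1.0, 0.025], [-0.991, -0.022, -0.133], [0.134, -0.022, -0.991]], 't': [-0.022, 0.609, 0.898], 'shot': 2}
wrist {'camera_matrix': [[269.627, 0.0, 257.3], [0.0, 269.627, 190.074], [0.0, 0.0, 1.0]], 'hand_eye': [[-0.001, -0.947, -0.321, 0.083], [1.0, -0.001, 0.0, -0.001], [-0.001, -0.321, 0.947, -0.147], [0.0, 0.0, 0.0, 1.0]], 'shot': 3}
```

View pics/scene0.png

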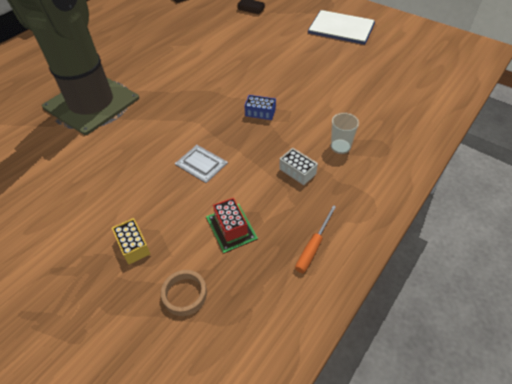

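View pics/top0.png

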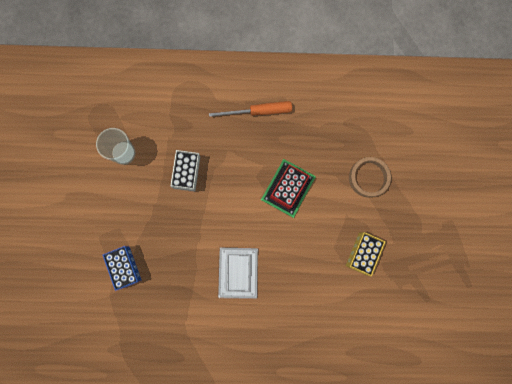

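View pics/wrist0.png

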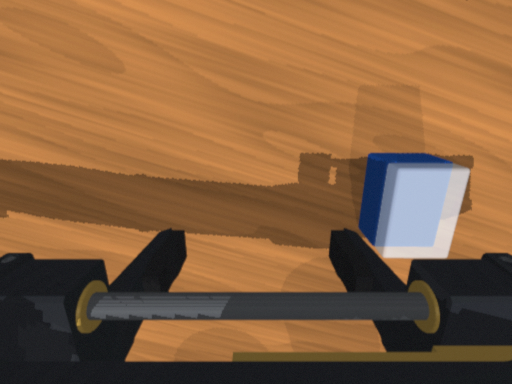

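The views show red in the green dock at top-view pixel (290,188), the bare dock at (238,273), white at (185,170), blue at (122,268) and yellow at (368,254). The tape is at (370,177), the beaker at (115,145) and the screwdriver at (250,110). Next I fit poses from the masks in both fixed cameras.

```bash
cat > h.py <<'E'
from plant import telemetry, imaging, r
import cv2,numpy as np
from scipy.optimize import minimize
from scipy.spatial.transform import Rotation as Ro
DIM={'feeder_dock':(.108,.084,0,.004),'outgoing_dock':(.108,.084,0,.004)}
RACK=(.08,.05,.005,.044)
def proj(p,X):
    c=X@p['R'].T+p['t']; u=c@p['camera_matrix'].T; return u[:,:2]/u[:,2:]
def corners(dim,x,y,yaw,z0):
    L,W,a,b=dim
    P=np.array([[sx*L/2,sy*W/2,z] for sx in(-1,1) for sy in(-1,1) for z in(a,b)])
    c,s=np.cos(yaw),np.sin(yaw)
    return np.c_[x+c*P[:,0]-s*P[:,1],y+s*P[:,0]+c*P[:,1],z0+P[:,2]]
def ground(p,px,z):
    K=p['camera_matrix'];R=p['R'];t=p['t']
    d=R.T@np.linalg.solve(K,[px[0],px[1],1.]); o=-R.T@t
    return (o+d*(z-o[2])/d[2])[:2]
S=4
def masks(pics,name):
    out=[]
    for p in pics:
        t=imaging.trace(p,name)
        if not t or t[0]['score']<.3: continue
        m=t[0]['pixels'].astype(np.uint8)
        n,lab,st,_=cv2.connectedComponentsWithStats(m)
        pts=np.argwhere(m)[:,::-1]
        h=cv2.convexHull(pts.astype(np.int32))[:,0]
        out.append((p,h,m,t[0]['score']))
    return out
def raster(poly):
    im=np.zeros((384*S,512*S),np.uint8)
    cv2.fillConvexPoly(im,np.round(((poly+.5)*S)).astype(np.int32),1); return im
def fit(name,pics,z0=0.):
    dim=DIM.get(name,RACK); ms=masks(pics,name)
    T=[]
    for p,h,m,sc in ms:
        mm=np.zeros_like(m); cv2.fillConvexPoly(mm,h.astype(np.int32),1)
        src=mm if 'dock' in name else m
        big=cv2.resize(src,None,fx=S,fy=S,interpolation=cv2.INTER_NEAREST)
        T.append((p,big,h,sc))
    p,_,h,_=T[-1]
    g=ground(p,h.mean(0),z0+dim[3]*.8)
    def cost(v):
        c=0
        for p,b,_,_ in T:
            q=cv2.convexHull(proj(p,corners(dim,v[0],v[1],v[2]*10,z0)).astype(np.float32))[:,0]
            rr=raster(q); c+=1-(rr&b).sum()/max(1,(rr|b).sum())
        return c/len(T)
    best=None
    for y0 in np.arange(0,np.pi,np.pi/6):
        x0=np.array([g[0],g[1],y0/10])
        o=minimize(cost,x0,method='Nelder-Mead',options=dict(initial_simplex=x0+np.array([[0,0,0],[.01,0,0],[0,.01,0],[0,0,.03]]),maxiter=70,xatol=1e-4,fatol=1e-4))
        if best is None or o.fun<best.fun: best=o
    yaw=(np.degrees(best.x[2]*10)+90)%180-90
    return best.x[0],best.x[1],yaw,1-best.fun,[round(t[3],2) for t in T]
E
cat > m.py <<'E'
from h import *
import sys
sc=imaging.snapshot("scene");tp=imaging.snapshot("top")
for n,z in [('finished_rack',.008),('blank_rack',0),('standard_rack',0),('sample_rack',0),('feeder_dock',0),('outgoing_dock',0)]:
    for nm,ps in (('both',[sc,tp]),('top',[tp]),('scene',[sc])):
        x,y,w,iou,s=fit(n,ps,z); print(n,nm,round(x,4),round(y,4),round(w,1),round(iou,3),s)
for n in ['beaker','tape_roll','screwdriver']:
    for p in (sc,tp):
        l=imaging.place_of(p,n); 
        if l: print(n,l[0]['score'],ground(p,l[0]['location'][::-1],0))
E
time python3 m.py
```

```text
finished_rack both 0.6219 -0.1017 -29.8 0.931 [0.8, 0.74]
finished_rack top 0.6218 -0.0998 -30.3 0.93 [0.74]
finished_rack scene 0.6213 -0.1026 -29.6 0.961 [0.8]
blank_rack both 0.6534 0.1287 -6.6 0.919 [0.56, 0.71]
blank_rack top 0.6541 0.1293 -7.3 0.954 [0.71]
blank_rack scene 0.6519 0.1267 -6.6 0.921 [0.56]
standard_rack both 0.4411 0.2549 22.9 0.92 [0.66, 0.68]
standard_rack top 0.4415 0.2558 22.5 0.952 [0.68]
standard_rack scene 0.4403 0.2526 22.7 0.925 [0.66]
sample_rack both 0.4792 -0.2685 -23.6 0.939 [0.7, 0.63]
sample_rack top 0.4796 -0.2674 -23.0 0.955 [0.63]
sample_rack scene 0.4786 -0.2694 -23.9 0.949 [0.7]
feeder_dock both 0.6251 -0.1038 -28.3 0.872 [0.66, 0.87]
feeder_dock top 0.625 -0.1012 -28.8 0.96 [0.87]
feeder_dock scene 0.625 -0.1061 -26.9 0.836 [0.66]
outgoing_dock both 0.4333 0.0069 0.3 0.953 [0.97, 0.8]
outgoing_dock top 0.4337 0.0085 -0.1 0.967 [0.8]
outgoing_dock scene 0.4331 0.0062 -0.1 0.951 [0.97]
beaker 0.69 [0.70176181 0.27120874]
beaker 0.73 [0.69698675 0.27076079]
tape_roll 0.84 [ 0.65869052 -0.28492573]
tape_roll 0.82 [ 0.6482529  -0.28729652]
screwdriver 0.95 [ 0.79817438 -0.02056966]
screwdriver 0.62 [ 0.80386028 -0.00358885]
real	2m14.278s
user	1m26.697s
sys	0m32.352s
```

```bash
cat > d.py <<'E'
# usage: d.py x y z yaw(world deg of tool x)
from h import *
import sys
x,y,z,w=map(float,sys.argv[1:5])
s=telemetry.get_state(); R=Ro.from_quat(s['eef_rot']).as_matrix()
d=R.T@(np.array([x,y,z])-s['tool_pos'])
cur=np.degrees(np.arctan2(R[1,0],R[0,0])); t=(cur-w+180)%360-180
print('clock',round(s['clock'],2),'pos',s['tool_pos'].round(4),'yaw',round(cur,2),'zaxis',R[:,2].round(4),'q',s['q'].round(2))
print('delta',d.round(4),'turn',round(t,2),'dist',np.linalg.norm(d).round(3))
E
python3 d.py .622 -.102 .2 -29.7
```

```text
clock 1.75 pos [ 0.187  -0.5964  0.2388] yaw 17.41 zaxis [ 0.e+00 -1.e-04 -1.e+00] q [ 1.3   0.69 -0.19  1.57  0.16  0.9  -0.22]
delta [ 0.563  -0.3416  0.0387] turn 47.11 dist 0.66
```

```bash
python3 -m creep '[[0,0.563,-0.3416,0.0387,47.1],[0,0.563,-0.3416,0.0387,47.1],[0,0.563,-0.3416,0.0387,47.1],[0,0.563,-0.3416,0.0387,47.1],[0,0.563,-0.3416,0.0387,47.1],[0,0.563,-0.3416,0.0387,47.1],[0,0.563,-0.3416,0.0387,47.1],[0,0.563,-0.3416,0.0387,47.1],[0,0.563,-0.3416,0.0387,47.1],[0,0.563,-0.3416,0.0387,47.1]]'; python3 d.py .622 -.102 .15 -29.7
```

```text
clock: 3.0
tool_pos: [0.6005, -0.1263, 0.2021]
eef_rot: [0.967, -0.256, 0.0, 0.0]
contact_force: [0.9, -1.8, 0.3]
opening: 0.999
clock 3.0 pos [ 0.6005 -0.1263  0.2021] yaw -29.68 zaxis [ 5.e-04 -3.e-04 -1.e+00] q [ 0.06  0.72  0.14  1.65 -0.13  0.78 -1.84]
delta [ 0.0066 -0.0317  0.0521] turn 0.02 dist 0.061
```

```bash
python3 -m creep '[[0,0.0066,-0.0317,0.0521,0],[0,0.0066,-0.0317,0.0521,0],[0,0.0066,-0.0317,0.0521,0]]'; cat > w.py <<'E'
# wrist check: usage w.py pic name z0
from h import *
import sys
s=telemetry.get_state(); p=imaging.snapshot('wrist'); cv2.imwrite('pics/'+sys.argv[1],p['image'])
Rt=Ro.from_quat(s['eef_rot']).as_matrix(); H=p['hand_eye']
Rc=Rt@H[:3,:3]; tc=Rt@H[:3,3]+s['tool_pos']
p['R']=Rc.T; p['t']=-Rc.T@tc
x,y,w,iou,sc=fit(sys.argv[2],[p],float(sys.argv[3]))
print(sys.argv[2],round(x,4),round(y,4),round(w,2),round(iou,3),sc,'| tool',s['tool_pos'].round(4),'clock',s['clock'])
print('in tool axes (xy):',((Rt.T)@(np.array([x,y,0])-s['tool_pos']))[:2].round(4))
E
python3 w.py w1.png finished_rack .008;python3 w.py w1b.png feeder_dock 0
```

```text
clock: 3.38
tool_pos: [0.6202, -0.1055, 0.1506]
eef_rot: [0.966, -0.257, 0.0, 0.001]
contact_force: [-0.4, -0.8, 0.4]
opening: 0.994
feeder_dock 0.623 -0.1015 -27.73 0.965 [0.83] | tool [ 0.6207 -0.1064  0.1519] clock 3.475
in tool axes (xy): [-0.001  -0.0054]Traceback (most recent call last):
  File "w.py", line 8, in <module>
    x,y,w,iou,sc=fit(sys.argv[2],[p],float(sys.argv[3]))
                 ~~~^^^^^^^^^^^^^^^^^^^^^^^^^^^^^^^^^^^^
  File "h.py", line 41, in fit
    p,_,h,_=T[-1]
            ~^^^^
IndexError: list index out of range
```

View pics/w1.png

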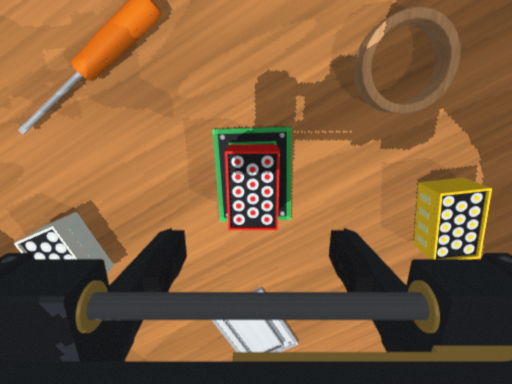

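```bash
python3 -m creep '[[0,0,0,0,0],[0,0,0,0,0]]'; python3 d.py .622 -.102 .019 -29.7; python3 w.py w2.png finished_rack .008;python3 d.py .622 -.102 .019 -29.7
```

```text
clock: 3.82
tool_pos: [0.6206, -0.104, 0.1505]
eef_rot: [0.967, -0.256, 0.0, -0.0]
contact_force: [0.3, 0.6, 0.2]
opening: 0.996
clock 3.83 pos [ 0.6206 -0.104   0.1505] yaw -29.72 zaxis [ 8.e-04 -1.e-04 -1.e+00] q [ 0.02  0.81  0.13  1.64 -0.14  0.7  -1.87]
delta [ 1.000e-04 -2.400e-03  1.315e-01] turn -0.02 dist 0.132
finished_rack 0.6206 -0.1002 -29.53 0.98 [0.87] | tool [ 0.6206 -0.104   0.1505] clock 3.825
in tool axes (xy): [-0.0021 -0.0032]
clock 3.92 pos [ 0.6206 -0.1038  0.1502] yaw -29.7 zaxis [ 3.e-04 -0.e+00 -1.e+00] q [ 0.02  0.81  0.13  1.64 -0.14  0.7  -1.87]
delta [ 0.0003 -0.0023  0.1312] turn -0.0 dist 0.131
```

```bash
python3 -m creep '[[0,-0.001,-0.003,0.04,0],[0,-0.001,-0.003,0.08,0],[0,-0.001,-0.003,0.11,0],[0,-0.001,-0.003,0.131,0],[0,-0.001,-0.003,0.131,0],[180,-0.001,-0.003,0.131,0],[180,-0.001,-0.003,0.131,0],[180,-0.001,-0.003,0.131,0],[180,-0.001,-0.003,0.131,0],[180,-0.001,-0.003,0.131,0]]' 20; python3 d.py .621 -.101 .019 -29.7
```

```text
clock: 5.18
tool_pos: [0.6215, -0.1007, 0.0194]
eef_rot: [0.967, -0.256, 0.0, -0.0]
contact_force: [-0.2, -0.5, 3.6]
opening: 0.564
clock 5.17 pos [ 0.6215 -0.1007  0.0194] yaw -29.69 zaxis [ 7.e-04 -2.e-04 -1.e+00] q [ 0.04  1.    0.09  1.68 -0.16  0.47 -1.86]
delta [-0.0003  0.0005  0.0004] turn 0.01 dist 0.001
```

```bash
python3 -m creep '[[180,0,0,-0.003,0],[180,0,0,-0.015,0],[180,0,0,-0.04,0],[180,0,0,-0.075,0],[180,0,0,-0.1,0],[180,0,0,-0.1,0],[180,0,0,-0.1,0]]' 25; python3 d.py .4335 .0075 .12 0
```

```text
clock: 6.05
tool_pos: [0.6205, -0.1004, 0.1183]
eef_rot: [0.967, -0.256, -0.001, 0.0]
contact_force: [-0.3, -0.3, -2.3]
opening: 0.568
clock 6.05 pos [ 0.6205 -0.1004  0.1183] yaw -29.69 zaxis [-1.4e-03  3.0e-04 -1.0e+00] q [ 0.02  0.85  0.12  1.66 -0.15  0.64 -1.87]
delta [-0.2159 -0.0011 -0.0015] turn -29.69 dist 0.216
```

```bash
python3 -m creep '[[180,-0.02,0,0,-4],[180,-0.06,0,0,-10],[180,-0.11,0,0,-18],[180,-0.16,0,0,-25],[180,-0.195,-0.001,0,-29],[180,-0.21,-0.001,0,-29.7],[180,-0.216,-0.001,0,-29.7],[180,-0.216,-0.001,0,-29.7],[180,-0.216,-0.001,0,-29.7]]'; python3 d.py .4335 .0075 .12 0; cat > b.py <<'E'
from h import *
import sys
# view: b.py tag name z0 [cams]
ps=[imaging.snapshot(c) for c in ('scene','top')]
for c,p in zip(('scene','top'),ps): cv2.imwrite(f'pics/{c}{sys.argv[1]}.png',p['image'])
for a in sys.argv[2:]:
    n,z=a.split(':')
    for l,q in (('both',ps),('scene',ps[:1]),('top',ps[1:])):
        try:
            x,y,w,iou,sc=fit(n,q,float(z)); print(n,l,round(x,4),round(y,4),round(w,1),round(iou,3),sc)
        except IndexError: print(n,l,'none')
E
python3 b.py 2 outgoing_dock:0 feeder_dock:0; python3 w.py w3.png finished_rack .10
```

```text
clock: 7.18
tool_pos: [0.4354, 0.0067, 0.1189]
eef_rot: [1.0, -0.001, 0.001, 0.0]
contact_force: [-0.2, -0.2, -1.0]
opening: 0.568
clock 7.17 pos [0.4354 0.0067 0.1189] yaw -0.08 zaxis [ 1.7e-03 -4.0e-04 -1.0e+00] q [-0.12  0.69  0.    2.24 -0.01  0.21 -1.69]
delta [-0.0019 -0.0008 -0.0011] turn -0.08 dist 0.002
outgoing_dock both 0.4333 0.0062 0.6 0.567 [0.69, 0.76]
outgoing_dock scene 0.433 0.0057 0.1 0.963 [0.69]
outgoing_dock top 0.5022 0.0049 -77.0 0.186 [0.76]
feeder_dock both 0.6238 -0.1024 -28.2 0.947 [0.75, 0.93]
feeder_dock scene 0.6233 -0.1039 -28.4 0.957 [0.75]
feeder_dock top 0.6242 -0.1015 -28.7 0.963 [0.93]
finished_rack 0.4311 0.007 -0.54 0.75 [0.82] | tool [0.4341 0.0072 0.119 ] clock 7.675
in tool axes (xy): [-0.0031  0.0003]
```

View pics/top2.png

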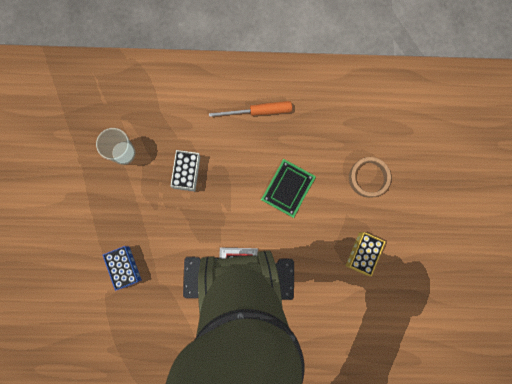

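View pics/w3.png

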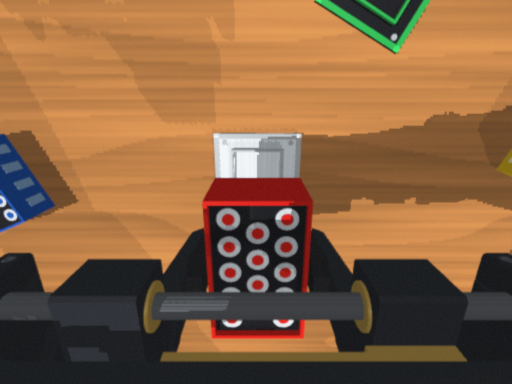

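```bash
cat > e.py <<'E'
# in-hand x: e.py pic : top-edge rows -> tool x for rack top plane (pads 30mm above origin => top at TCP -33mm => tool z=-.033)
from h import *
import sys
p=imaging.snapshot('wrist'); H=p['hand_eye'];K=p['camera_matrix']
def x(px,z):
    d=H[:3,:3]@np.linalg.solve(K,[*px,1.]); o=H[:3,3]; return (o+d*(z-o[2])/d[2])[:2].round(4)
for a in sys.argv[1:]:
    u,v,z=map(float,a.split(',')); print(a,x((u,v),z))
E
python3 e.py 258,202,-.033 258,337,-.033 205,202,-.033 312,202,-.033
```

```text
258,202,-.033 [ 0.039  -0.0002]
258,337,-.033 [-0.0399 -0.0002]
205,202,-.033 [ 0.039  -0.0241]
312,202,-.033 [0.0389 0.0242]
```

```bash
python3 -m creep '[[180,-0.0005,-0.0003,0.02,0],[180,-0.0005,-0.0003,0.05,0],[180,-0.0005,-0.0003,0.075,0],[180,-0.0005,-0.0003,0.085,0],[180,-0.0005,-0.0003,0.085,0],[180,-0.0005,-0.0003,0.09,0],[180,-0.0005,-0.0003,0.094,0],[180,-0.0005,-0.0003,0.094,0]]'; python3 d.py .4335 .007 .0194 0; python3 w.py w4.png outgoing_dock 0
```

```text
clock: 8.82
tool_pos: [0.4401, 0.0075, 0.0301]
eef_rot: [1.0, -0.0, -0.006, 0.0]
contact_force: [0.6, 0.2, -1.8]
opening: 0.565
clock 8.82 pos [0.4401 0.0075 0.0301] yaw -0.02 zaxis [-0.0119 -0.     -0.9999] q [-0.09  0.89 -0.05  2.24  0.96  0.04 -2.65]
delta [-0.0065  0.0005  0.0107] turn -0.02 dist 0.013
outgoing_dock 0.4322 0.0081 -0.31 0.958 [0.76] | tool [0.4401 0.0075 0.0301] clock 8.825
in tool axes (xy): [-0.0076 -0.0007]
```

View pics/w4.png

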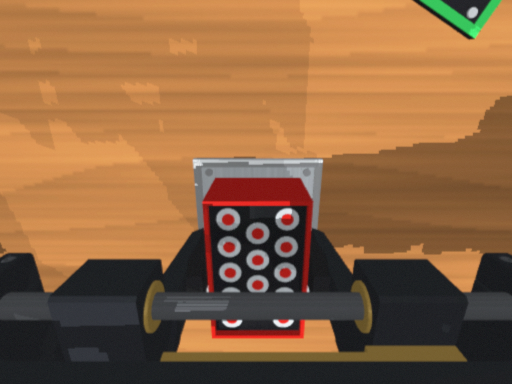

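```bash
python3 -m creep '[[180,0,0,-0.02,0],[180,0.01,0,-0.05,0],[180,0.02,0,-0.08,0],[180,0.03,0,-0.1,-10],[180,0.03,0,-0.1,-20],[180,0.03,0,-0.1,-30],[180,0.03,0,-0.1,-40],[180,0.03,0,-0.1,-50],[180,0.03,0,-0.1,-60]]'; python3 d.py .47 .007 .12 180
```

```text
clock: 10.05
tool_pos: [0.4705, 0.0071, 0.1299]
eef_rot: [0.865, 0.502, -0.006, -0.003]
contact_force: [0.2, -0.8, -1.7]
opening: 0.565
clock 10.05 pos [0.4705 0.0071 0.1299] yaw 60.26 zaxis [-1.310e-02 -7.000e-04 -9.999e-01] q [ 0.37  0.8  -0.8   2.09  0.95  0.68 -1.61]
delta [-0.0002 -0.0003  0.0099] turn -119.74 dist 0.01
```

```bash
python3 -m creep '[[180,0,0,0,-10],[180,0,0,0,-20],[180,0,0,0,-30],[180,0,0,0,-40],[180,0,0,0,-50],[180,0,0,0,-60],[180,0,0,0,-70],[180,0,0,0,-80],[180,0,0,0,-90],[180,0,0,0,-100]]';  python3 -m creep '[[180,0,0,0,-10],[180,0,0,0,-19.7],[180,0,0,0,-19.7]]'; python3 d.py .434 .007 .12 180
```

```text
clock: 11.3
tool_pos: [0.4704, 0.0069, 0.1297]
eef_rot: [0.171, 0.985, -0.002, -0.007]
contact_force: [0.0, 0.0, -1.3]
opening: 0.559
clock: 11.68
tool_pos: [0.4704, 0.0071, 0.1296]
eef_rot: [0.004, 1.0, -0.0, -0.007]
contact_force: [-0.0, 0.5, -2.0]
opening: 0.562
clock 11.68 pos [0.4704 0.0071 0.1296] yaw 179.56 zaxis [-1.370e-02 -5.000e-04 -9.999e-01] q [ 0.55  0.99 -1.21  2.08  1.15  1.02  0.26]
delta [ 0.0363 -0.0003  0.0101] turn -0.44 dist 0.038
```

```bash
python3 -m creep '[[180,0.01,0,0.01,0],[180,0.025,0,0.03,0],[180,0.036,0,0.05,0],[180,0.036,0,0.07,0],[180,0.036,0,0.08,0],[180,0.036,0,0.085,0],[180,0.036,0,0.085,0]]';  python3 d.py .434 .007 .0194 180; python3 w.py w5.png outgoing_dock 0
```

```text
clock: 12.55
tool_pos: [0.4343, 0.0077, 0.0455]
eef_rot: [0.003, 1.0, -0.0, -0.006]
contact_force: [-0.6, -0.3, -2.2]
opening: 0.561
clock 12.55 pos [0.4343 0.0077 0.0455] yaw 179.66 zaxis [-1.190e-02 -1.000e-04 -9.999e-01] q [ 0.49  1.11 -1.1   2.22  1.42  0.94 -0.01]
delta [-0.     -0.0007  0.0261] turn -0.34 dist 0.026
outgoing_dock 0.4314 0.0078 -0.53 0.455 [0.8] | tool [0.4343 0.0077 0.0455] clock 12.55
in tool axes (xy): [0.0023 0.0001]
```

View pics/w5.png

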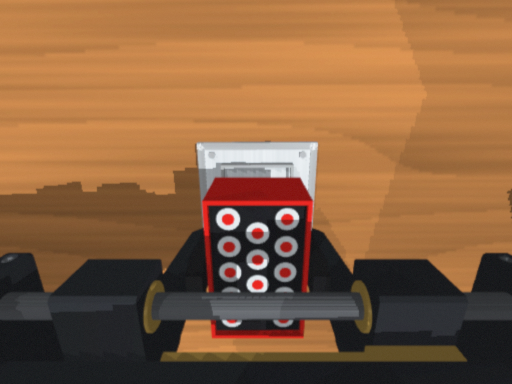

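```bash
python3 e.py 197,143,.0415 317,143,.0415 217,165,.0335 294,165,.0335
```

```text
197,143,.0415 [ 0.0552 -0.0416]
317,143,.0415 [0.0551 0.0419]
217,165,.0335 [ 0.0414 -0.0272]
294,165,.0335 [0.0414 0.0254]
```

```bash
python3 -m creep '[[180,0.001,0,0.006,-0.3],[180,0.001,0,0.012,-0.3],[180,0.001,0,0.018,-0.3],[180,0.001,0,0.021,-0.3],[180,0.001,0,0.023,-0.3],[180,0.001,0,0.0245,-0.3],[180,0.001,0,0.0245,-0.3]]';  python3 d.py .434 .007 .0194 180;python3 - <<'E'
from h import *
p=imaging.snapshot('wrist');cv2.imwrite('pics/w6.png',p['image'])
p=imaging.snapshot('scene');cv2.imwrite('pics/s6.png',cv2.resize(p['image'][100:250,120:320],None,fx=4,fy=4))
E
```

```text
clock: 13.58
tool_pos: [0.4329, 0.0077, 0.0208]
eef_rot: [-0.0, 1.0, -0.0, -0.006]
contact_force: [0.1, 0.1, -1.9]
opening: 0.567
clock 13.57 pos [0.4329 0.0077 0.0208] yaw -179.98 zaxis [-1.200e-02 -1.000e-04 -9.999e-01] q [ 0.48  1.16 -1.08  2.23  1.5   0.94 -0.05]
delta [-0.0012 -0.0007  0.0014] turn 0.02 dist 0.002
```

View pics/w6.png

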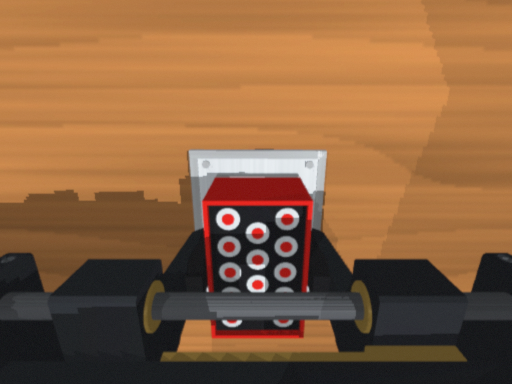

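View pics/s6.png

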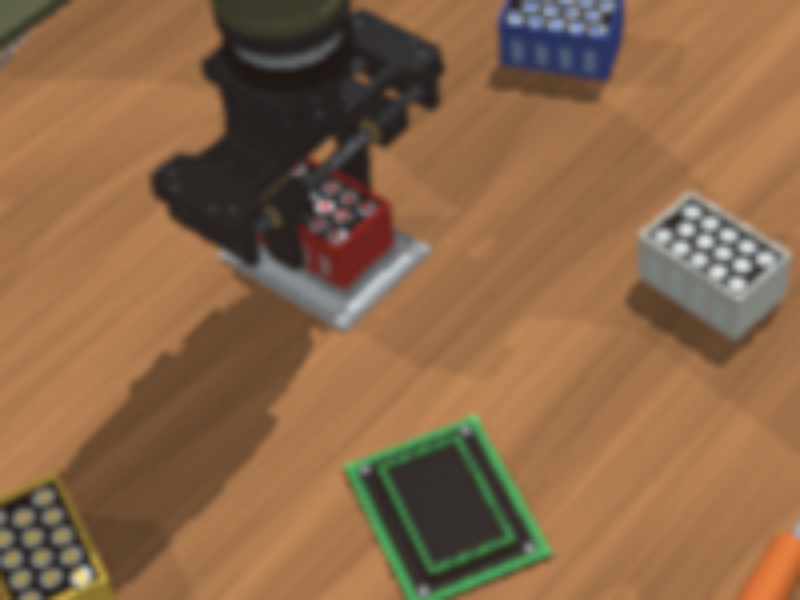

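```bash
python3 -m creep '[[180,0,0,0.0005,0],[180,0,0,0.001,0],[180,0,0,0.0015,0],[180,0,0,0.0015,0]]'; python3 -m creep '[[180,0,0,0.0005,0],[180,0,0,0.0005,0]]'
```

```text
clock: 14.18
tool_pos: [0.4328, 0.0076, 0.0196]
eef_rot: [-0.0, 1.0, -0.0, -0.006]
contact_force: [-1.6, -0.6, 3.1]
opening: 0.563
clock: 14.42
tool_pos: [0.4327, 0.0076, 0.0194]
eef_rot: [-0.0, 1.0, -0.0, -0.006]
contact_force: [-1.9, -1.8, 7.9]
opening: 0.564
```

```bash
python3 -m creep '[[150,0,0,0,0],[110,0,0,0,0],[60,0,0,0,0],[0,0,0,0,0],[0,0,0,0,0],[0,0,0,0,0]]'; python3 - <<'E'
from h import *
s=telemetry.get_state();print(s['opening'],s['contact_force'])
p=imaging.snapshot('wrist');cv2.imwrite('pics/w7.png',p['image'])
E
```

```text
clock: 15.18
tool_pos: [0.4329, 0.0077, 0.0188]
eef_rot: [-0.0, 1.0, -0.0, -0.006]
contact_force: [0.1, -0.4, -0.5]
opening: 0.985
0.9845912720138288 [ 0.12161471 -0.35643862 -0.53396419]
```

View pics/w7.png

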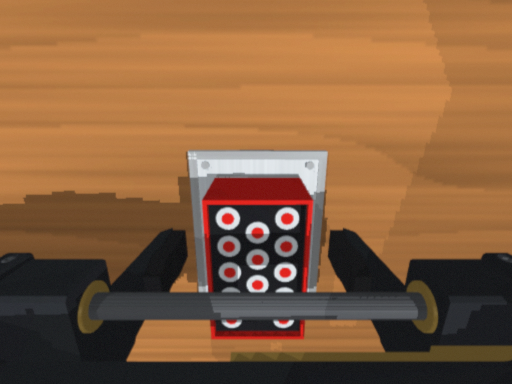

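```bash
python3 -m creep '[[0,0,0,-0.02,0],[0,0,0,-0.06,0],[0,0,0,-0.12,0],[0,0,0,-0.13,0]]'; python3 d.py .6535 .1288 .15 173.1;
```

```text
clock: 15.72
tool_pos: [0.436, 0.0085, 0.1518]
eef_rot: [-0.0, 1.0, 0.0, -0.003]
contact_force: [0.6, 0.4, -0.8]
opening: 0.996
clock 15.72 pos [0.436  0.0085 0.1518] yaw -179.97 zaxis [-6.1e-03  5.0e-04 -1.0e+00] q [ 0.56  0.91 -1.23  2.17  1.12  0.98  0.23]
delta [-0.2176  0.1202  0.0006] turn 6.93 dist 0.249
```

```bash
python3 -m creep '[[0,-0.2176,0.1202,0,6.9],[0,-0.2176,0.1202,0,6.9],[0,-0.2176,0.1202,0,6.9],[0,-0.2176,0.1202,0,6.9],[0,-0.2176,0.1202,0,6.9],[0,-0.2176,0.1202,0,6.9]]'; python3 d.py .6535 .1288 .011 173.1; python3 w.py w8.png blank_rack 0; python3 b.py 8 finished_rack:0.008 feeder_dock:0
```

```text
clock: 16.48
tool_pos: [0.6506, 0.1275, 0.1447]
eef_rot: [0.059, 0.998, -0.001, -0.007]
contact_force: [-0.2, -0.1, -0.3]
opening: 1.0
clock 16.48 pos [0.6506 0.1275 0.1447] yaw 173.18 zaxis [-0.0145 -0.0019 -0.9999] q [ 0.24  1.09 -1.14  1.48  1.01  1.24  0.42]
delta [-0.0046  0.0021  0.1336] turn 0.08 dist 0.134
blank_rack 0.6527 0.1284 -6.8 0.983 [0.85] | tool [0.6506 0.1275 0.1447] clock 16.475
in tool axes (xy): [-0.004   0.0017]
finished_rack both 0.4337 0.0074 0.7 0.924 [0.97, 0.73]
finished_rack scene 0.4328 0.0049 -0.6 0.95 [0.97]
finished_rack top 0.434 0.0086 1.3 0.958 [0.73]
feeder_dock both 0.6238 -0.1043 -28.0 0.968 [0.66]
feeder_dock scene 0.6238 -0.1043 -28.0 0.968 [0.66]
feeder_dock top none
```

View pics/w8.png

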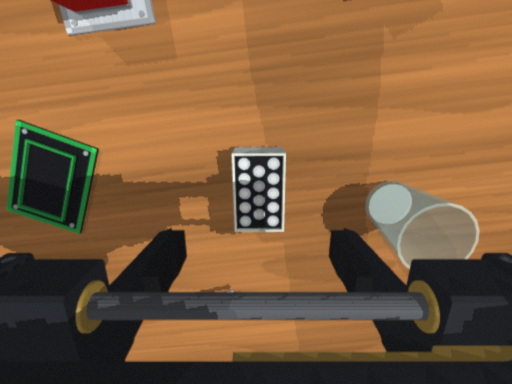

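View pics/top8.png

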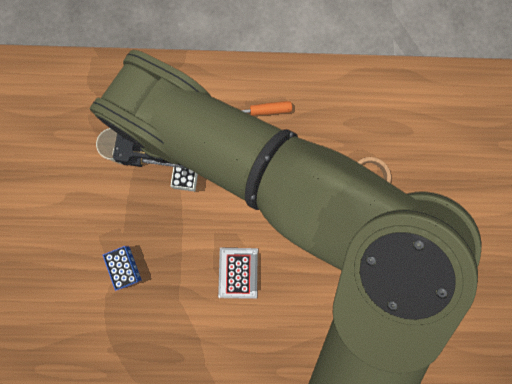

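View pics/scene8.png

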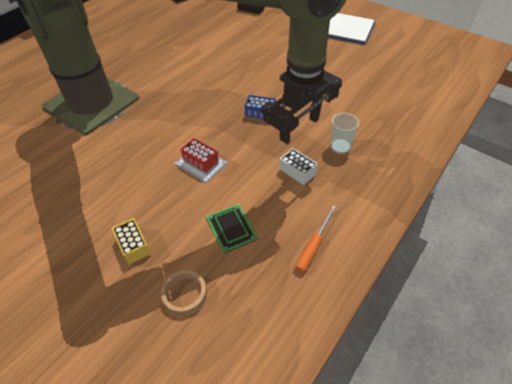

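```bash
python3 -m creep '[[0,-0.004,0.0018,0.04,0],[0,-0.004,0.0018,0.08,0],[0,-0.004,0.0018,0.11,0],[0,-0.004,0.0018,0.125,0],[0,-0.004,0.0018,0.133,0],[0,-0.004,0.0018,0.133,0]]'; python3 d.py .6528 .1285 .0112 173.1; python3 -m creep '[[0,0,0,0,0],[180,0,0,0,0],[180,0,0,0,0],[180,0,0,0,0],[180,0,0,0,0],[180,0,0,0,0]]' 20; python3 d.py .653 .1285 .0112 173.1
```

```text
clock: 17.82
tool_pos: [0.6548, 0.1294, 0.0136]
eef_rot: [0.06, 0.998, -0.0, -0.006]
contact_force: [0.1, -0.3, 0.4]
opening: 1.001
clock 17.82 pos [0.6548 0.1294 0.0136] yaw 173.11 zaxis [-1.140e-02  4.000e-04 -9.999e-01] q [ 0.21  1.26 -1.04  1.51  1.17  1.1   0.34]
delta [ 0.0018 -0.0012  0.0025] turn 0.01 dist 0.003
clock: 18.58
tool_pos: [0.6545, 0.129, 0.0132]
eef_rot: [0.06, 0.998, -0.001, -0.006]
contact_force: [-0.4, -0.5, 0.8]
opening: 0.567
clock 18.57 pos [0.6545 0.129  0.0132] yaw 173.12 zaxis [-1.200e-02 -5.000e-04 -9.999e-01] q [ 0.21  1.26 -1.04  1.51  1.17  1.1   0.34]
delta [ 0.0014 -0.0007  0.002 ] turn 0.02 dist 0.003
```

```bash
python3 -m creep '[[60,0,0,0,0],[60,0,0,0,0],[60,0.0008,0,0.002,0],[60,0.0008,0,0.002,0],[180,0.0008,0,0.002,0],[180,0.0008,0,0.002,0],[180,0.0008,0,0.002,0],[180,0.0008,0,0.002,0]]' 25;  python3 -m creep '[[180,0,0,-0.003,0],[180,0,0,-0.015,0],[180,0,0,-0.04,0],[180,0,0,-0.08,0],[180,0,0,-0.11,0],[180,0,0,-0.12,0],[180,0,0,-0.12,0]]' ; python3 d.py .624 -.1025 .12 151.5
```

```text
clock: 19.58
tool_pos: [0.6537, 0.1293, 0.0112]
eef_rot: [0.06, 0.998, -0.0, -0.006]
contact_force: [-0.4, -0.4, -1.1]
opening: 0.565
clock: 20.45
tool_pos: [0.6553, 0.1291, 0.1317]
eef_rot: [0.06, 0.998, -0.001, -0.006]
contact_force: [-0.4, 0.3, -2.7]
opening: 0.565
clock 20.45 pos [0.6553 0.1291 0.1317] yaw 173.12 zaxis [-1.110e-02 -5.000e-04 -9.999e-01] q [ 0.24  1.11 -1.13  1.48  1.03  1.23  0.42]
delta [ 0.0032 -0.2337  0.0121] turn 21.62 dist 0.234
```

```bash
python3 -m creep '[[180,0.0005,-0.02,0,3],[180,0.001,-0.06,0,8],[180,0.0015,-0.11,0,13],[180,0.002,-0.16,0,18],[180,0.003,-0.205,0.004,21.6],[180,0.003,-0.227,0.008,21.6],[180,0.003,-0.2337,0.011,21.6],[180,0.003,-0.2337,0.011,21.6],[180,0.003,-0.2337,0.011,21.6]]'; python3 d.py .624 -.1025 .06 151.5;  python3 w.py w9.png feeder_dock 0
```

```text
clock: 21.58
tool_pos: [0.6244, -0.0997, 0.1209]
eef_rot: [0.244, 0.97, -0.001, -0.006]
contact_force: [-0.5, 0.6, -2.7]
opening: 0.564
clock 21.57 pos [ 0.6244 -0.0997  0.1209] yaw 151.71 zaxis [-0.0113  0.0016 -0.9999] q [ 0.6   1.07 -1.08  1.6   1.02  1.13  0.33]
delta [-0.0016 -0.0024  0.0609] turn 0.21 dist 0.061
feeder_dock 0.6073 -0.104 63.11 0.451 [0.57] | tool [ 0.6244 -0.0997  0.1209] clock 21.575
in tool axes (xy): [ 0.0118 -0.0114]
```

View pics/w9.png

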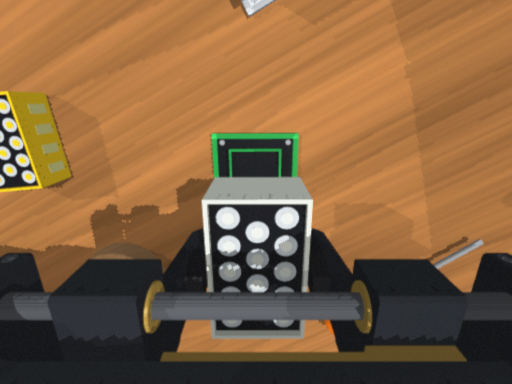

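```bash
python3 e.py 211,134,.117 298,134,.117 258,201,-.033 258,338,-.033
```

```text
211,134,.117 [ 0.0522 -0.0447]
298,134,.117 [0.0522 0.0392]
258,201,-.033 [0.0407 0.0004]
258,338,-.033 [-0.0394  0.0004]
```

```bash
python3 -m creep '[[180,-0.002,-0.0026,0.02,0.2],[180,-0.002,-0.0026,0.05,0.2],[180,-0.002,-0.0026,0.075,0.2],[180,-0.002,-0.0026,0.085,0.2],[180,-0.002,-0.0026,0.085,0.2]]'; python3 d.py .624 -.1025 .0192 151.5;  python3 - <<'E'
from h import *
p=imaging.snapshot('wrist');cv2.imwrite('pics/w10.png',p['image'])
E
```

```text
clock: 22.35
tool_pos: [0.6232, -0.1054, 0.0348]
eef_rot: [0.248, 0.969, -0.001, -0.006]
contact_force: [-0.2, 0.4, -2.2]
opening: 0.568
clock 22.35 pos [ 0.6232 -0.1054  0.0348] yaw 151.33 zaxis [-1.310e-02  3.000e-04 -9.999e-01] q [ 0.58  1.18 -1.    1.63  1.14  1.03  0.26]
delta [0.0005 0.003  0.0156] turn -0.17 dist 0.016
```

View pics/w10.png

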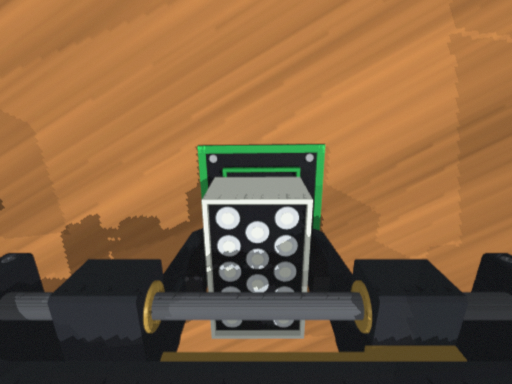

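```bash
python3 e.py 198,145,.0308 325,145,.0308
```

```text
198,145,.0308 [ 0.0556 -0.0389]
325,145,.0308 [0.0556 0.0445]
```

```bash
python3 -m creep '[[180,0.001,0.0025,0.002,0],[180,0.001,0.0025,0.005,0],[180,0.001,0.0025,0.009,0],[180,0.001,0.0025,0.012,0],[180,0.001,0.0025,0.0135,0],[180,0.001,0.0025,0.0135,0]]'; python3 d.py .624 -.1025 .0192 151.5; python3 -m creep '[[180,0,0,0.0008,0],[180,0,0,0.0016,0],[180,0,0,0.0016,0]]'
```

```text
clock: 23.2
tool_pos: [0.6236, -0.1029, 0.0219]
eef_rot: [0.248, 0.969, -0.002, -0.006]
contact_force: [-0.5, 0.6, -1.5]
opening: 0.562
clock 23.2 pos [ 0.6236 -0.1029  0.0219] yaw 151.32 zaxis [-0.0123 -0.     -0.9999] q [ 0.57  1.2  -0.99  1.63  1.16  1.02  0.25]
delta [-0.0002  0.0006  0.0027] turn -0.18 dist 0.003
clock: 23.58
tool_pos: [0.6236, -0.1029, 0.0205]
eef_rot: [0.248, 0.969, -0.002, -0.006]
contact_force: [0.0, -0.2, -2.5]
opening: 0.56
```

```bash
python3 -m creep '[[180,0,0,0.0006,0],[180,0,0,0.0012,0],[180,0,0,0.0012,0]]';python3 -m creep '[[180,0,0,0.0004,0],[180,0,0,0.0006,0],[180,0,0,0.0006,0]]'
```

```text
clock: 23.95
tool_pos: [0.6237, -0.1029, 0.0193]
eef_rot: [0.248, 0.969, -0.002, -0.006]
contact_force: [-0.1, 0.0, -0.6]
opening: 0.56
clock: 24.32
tool_pos: [0.6237, -0.103, 0.0192]
eef_rot: [0.248, 0.969, -0.002, -0.006]
contact_force: [-1.9, -1.7, 5.8]
opening: 0.566
```

Contact confirmed (+5.8 N), so I release, rise and move toward blue.

```bash
python3 -m creep '[[150,0,0,0,0],[110,0,0,0,0],[60,0,0,0,0],[0,0,0,0,0],[0,0,0,0,0],[0,0,0,0,0],[0,0,0,-0.03,0],[0,0,0,-0.08,0],[0,0,0,-0.13,0],[0,0,0,-0.13,0]]'; python3 w.py w11.png blank_rack .008; python3 d.py .441 .2553 .15 202.7
```

```text
clock: 25.58
tool_pos: [0.6278, -0.1018, 0.1531]
eef_rot: [0.248, 0.969, -0.0, -0.002]
contact_force: [-0.5, 0.1, -0.1]
opening: 1.002
blank_rack 0.6235 -0.1028 -28.85 0.972 [0.86] | tool [ 0.6278 -0.1018  0.1531] clock 25.575
in tool axes (xy): [ 0.0026 -0.0028]
clock 25.68 pos [ 0.6251 -0.1032  0.1486] yaw 151.32 zaxis [-0.0118 -0.001  -0.9999] q [ 0.61  1.04 -1.09  1.58  0.98  1.17  0.36]
delta [0.3336 0.2262 0.0004] turn -51.38 dist 0.403
```

View pics/w11.png

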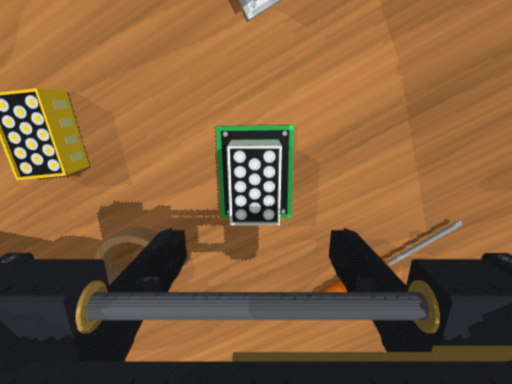

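```bash
python3 -m creep '[[0,0.334,0.226,0,-51.4],[0,0.334,0.226,0,-51.4],[0,0.334,0.226,0,-51.4],[0,0.334,0.226,0,-51.4],[0,0.334,0.226,0,-51.4],[0,0.334,0.226,0,-51.4],[0,0.334,0.226,0,-51.4],[0,0.334,0.226,0,-51.4],[0,0.334,0.226,0,-51.4]]'; python3 w.py w12.png standard_rack 0; python3 d.py .441 .2553 .0112 202.7
```

```text
clock: 26.8
tool_pos: [0.4409, 0.254, 0.1496]
eef_rot: [-0.196, 0.98, 0.0, -0.007]
contact_force: [-0.6, -1.0, 0.7]
opening: 1.0
standard_rack 0.4406 0.2559 22.9 0.98 [0.89] | tool [0.4409 0.254  0.1496] clock 26.8
in tool axes (xy): [-0.0025  0.0015]
clock 26.9 pos [0.4413 0.2538 0.15  ] yaw -157.43 zaxis [-0.0128 -0.0019 -0.9999] q [ 0.05  0.99 -1.24  1.96  1.09  1.1   0.27]
delta [-0.0021  0.0011  0.1387] turn -0.13 dist 0.139
```

View pics/w12.png

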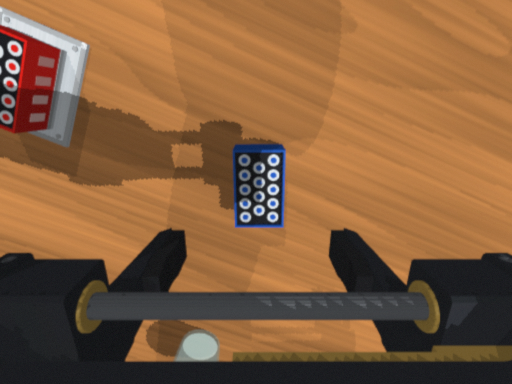

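```bash
python3 -m creep '[[0,-0.0023,0.0013,0.04,-0.2],[0,-0.0023,0.0013,0.08,-0.2],[0,-0.0023,0.0013,0.115,-0.2],[0,-0.0023,0.0013,0.13,-0.2],[0,-0.0023,0.0013,0.1385,-0.2],[0,-0.0023,0.0013,0.1385,-0.2],[0,-0.0023,0.0013,0.1385,-0.2]]'; python3 d.py .4408 .2555 .0112 202.8
```

```text
clock: 27.78
tool_pos: [0.4412, 0.2582, 0.0133]
eef_rot: [-0.199, 0.98, 0.002, -0.005]
contact_force: [0.4, -0.6, -0.0]
opening: 0.997
clock 27.77 pos [0.4412 0.2582 0.0133] yaw -157.09 zaxis [-0.0106  0.0011 -0.9999] q [-0.03  1.2  -1.08  2.01  1.38  0.98  0.09]
delta [ 0.0014 -0.0024  0.0021] turn 0.11 dist 0.003
```

```bash
python3 -m creep '[[0,0.001,-0.0015,0.002,0],[0,0.001,-0.0015,0.002,0],[0,0.001,-0.0015,0.002,0],[180,0.001,-0.0015,0.002,0],[180,0.001,-0.0015,0.002,0],[180,0.001,-0.0015,0.002,0],[180,0.001,-0.0015,0.002,0],[180,0.001,-0.0015,0.002,0]]' 25; python3 d.py .4408 .2555 .0112 202.8;  python3 -m creep '[[180,0,0,-0.003,0],[180,0,0,-0.015,0],[180,0,0,-0.04,0],[180,0,0,-0.08,0],[180,0,0,-0.12,0],[180,0,0,-0.145,0],[180,0,0,-0.15,0],[180,0,0,-0.15,0]]' ; python3 d.py .6237 -.103 .15 151.3; python3 - <<'E'
from h import *
p=imaging.snapshot('wrist');cv2.imwrite('pics/w13.png',p['image'])
E
```

```text
clock: 28.78
tool_pos: [0.4403, 0.256, 0.0103]
eef_rot: [-0.199, 0.98, 0.001, -0.006]
contact_force: [-0.3, -0.2, 0.9]
opening: 0.562
clock 28.77 pos [0.4403 0.256  0.0103] yaw -157.08 zaxis [-1.200e-02 -1.000e-04 -9.999e-01] q [-0.03  1.2  -1.08  2.01  1.39  0.98  0.08]
delta [-0.0003 -0.0006 -0.0009] turn 0.12 dist 0.001
clock: 29.78
tool_pos: [0.4419, 0.2556, 0.1601]
eef_rot: [-0.199, 0.98, 0.001, -0.006]
contact_force: [0.1, -0.9, -2.3]
opening: 0.567
clock 29.77 pos [0.4419 0.2556 0.1601] yaw -157.07 zaxis [-1.190e-02 -9.000e-04 -9.999e-01] q [ 0.05  0.97 -1.24  1.95  1.06  1.1   0.3 ]
delta [-0.0278 -0.4011  0.0082] turn 51.63 dist 0.402
```

View pics/w13.png

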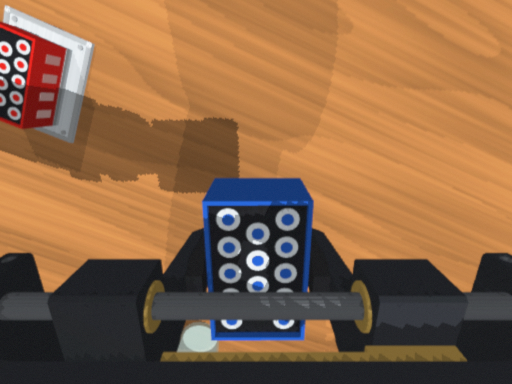

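```bash
python3 -m creep '[[180,-0.001,-0.02,0,4],[180,-0.003,-0.06,0,12],[180,-0.007,-0.11,0,20],[180,-0.011,-0.165,0,28],[180,-0.015,-0.22,0,36],[180,-0.019,-0.275,0,44],[180,-0.022,-0.325,0.002,50],[180,-0.025,-0.365,0.004,51.6],[180,-0.027,-0.39,0.006,51.6],[180,-0.0278,-0.401,0.008,51.6]]';python3 -m creep '[[180,0,0,0,0],[180,0,0,0,0]]'; python3 d.py .6237 -.103 .0583 151.3;python3 - <<'E'
from h import *
p=imaging.snapshot('wrist');cv2.imwrite('pics/w14.png',p['image'])
E
```

```text
clock: 31.08
tool_pos: [0.6232, -0.1059, 0.1486]
eef_rot: [0.25, 0.968, -0.002, -0.007]
contact_force: [-0.4, 1.6, -2.6]
opening: 0.565
clock: 31.32
tool_pos: [0.6231, -0.1011, 0.1503]
eef_rot: [0.247, 0.969, -0.001, -0.006]
contact_force: [-0.4, 0.2, -1.5]
opening: 0.569
clock 31.32 pos [ 0.6231 -0.1011  0.1503] yaw 151.43 zaxis [-1.250e-02  8.000e-04 -9.999e-01] q [ 0.6   1.03 -1.08  1.59  0.97  1.16  0.36]
delta [-0.0025 -0.001   0.0919] turn 0.13 dist 0.092
```

View pics/w14.png

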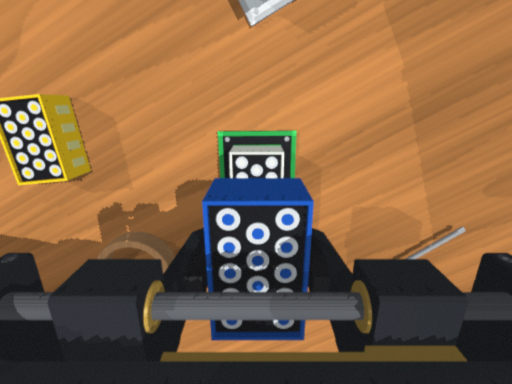

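```bash
python3 e.py 230,150,.0983 284,150,.0983 257,202,-.033 257,339,-.033; python3 -m creep '[[180,-0.002,-0.001,0.02,0.1],[180,-0.002,-0.001,0.05,0.1],[180,-0.002,-0.001,0.07,0.1],[180,-0.002,-0.001,0.078,0.1],[180,-0.002,-0.001,0.078,0.1],[180,-0.002,-0.001,0.078,0.1]]'; python3 d.py .6237 -.103 .0583 151.3;python3 - <<'E'
from h import *
p=imaging.snapshot('wrist');cv2.imwrite('pics/w15.png',p['image'])
E
```

```text
230,150,.0983 [ 0.0401 -0.0249]
284,150,.0983 [0.0401 0.0244]
257,202,-.033 [ 0.0402 -0.0001]
257,339,-.033 [-0.0401 -0.0002]
clock: 32.17
tool_pos: [0.6248, -0.104, 0.0731]
eef_rot: [0.249, 0.969, -0.001, -0.005]
contact_force: [0.5, 0.0, -1.5]
opening: 0.565
clock 32.17 pos [ 0.6248 -0.104   0.0731] yaw 151.22 zaxis [-1.030e-02  3.000e-04 -9.999e-01] q [ 0.58  1.12 -1.01  1.62  1.07  1.06  0.3 ]
delta [0.0013 0.0005 0.0148] turn -0.08 dist 0.015
```

View pics/w15.png

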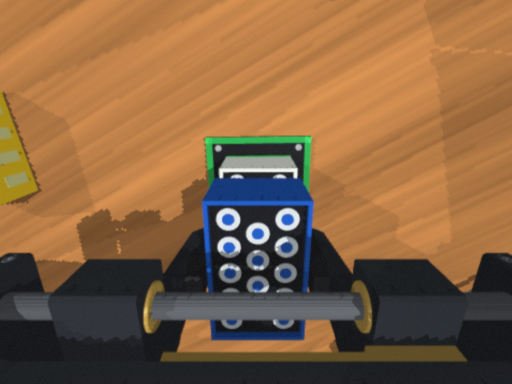

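```bash
python3 e.py 219,170,.021 297,170,.021; python3 -m creep '[[180,0.001,0.0005,0.002,0],[180,0.001,0.0005,0.005,0],[180,0.001,0.0005,0.009,0],[180,0.001,0.0005,0.012,0],[180,0.001,0.0005,0.013,0],[180,0.001,0.0005,0.013,0],[180,0.001,0.0005,0.013,0]]'; python3 d.py .6237 -.103 .0583 151.3
```

```text
219,170,.021 [ 0.0412 -0.0245]
297,170,.021 [0.0412 0.0254]
clock: 33.15
tool_pos: [0.6234, -0.1034, 0.0593]
eef_rot: [0.248, 0.969, -0.001, -0.006]
contact_force: [0.2, 0.1, -1.5]
opening: 0.564
clock 33.15 pos [ 0.6234 -0.1034  0.0593] yaw 151.22 zaxis [-0.0117 -0.     -0.9999] q [ 0.58  1.14 -1.    1.63  1.09  1.04  0.29]
delta [-0.0001  0.0005  0.001 ] turn -0.08 dist 0.001
```

```bash
python3 -m creep '[[180,0,0,0.0006,0],[180,0,0,0.0012,0],[180,0,0,0.0012,0]]';python3 -m creep '[[180,0,0,0.0003,0],[180,0,0,0.0003,0]]'
```

```text
clock: 33.52
tool_pos: [0.6234, -0.1034, 0.0585]
eef_rot: [0.249, 0.969, -0.001, -0.006]
contact_force: [-1.3, -2.2, 3.0]
opening: 0.563
clock: 33.78
tool_pos: [0.6235, -0.1032, 0.0585]
eef_rot: [0.248, 0.969, -0.001, -0.005]
contact_force: [-2.5, -0.8, 5.4]
opening: 0.569
```

```bash
python3 -m creep '[[150,0,0,0,0],[110,0,0,0,0],[60,0,0,0,0],[0,0,0,0,0],[0,0,0,0,0],[0,0,0,0,0],[0,0,0,-0.03,0],[0,0,0,-0.08,0],[0,0,0,-0.11,0],[0,0,0,-0.11,0]]'; python3 -m creep '[[0,0,0,0,0]]';python3 w.py w16.png standard_rack .048; python3 d.py .4792 -.2682 .16 156.6
```

```text
clock: 35.02
tool_pos: [0.6261, -0.1029, 0.1702]
eef_rot: [0.249, 0.969, -0.001, -0.004]
contact_force: [0.5, -0.7, -1.0]
opening: 1.001
clock: 35.15
tool_pos: [0.6239, -0.1039, 0.1666]
eef_rot: [0.249, 0.969, -0.002, -0.006]
contact_force: [-0.4, -0.8, -1.0]
opening: 1.0
standard_rack 0.6232 -0.1035 -28.8 0.982 [0.91] | tool [ 0.6239 -0.1039  0.1666] clock 35.15
in tool axes (xy): [-0.001   0.0012]
clock 35.25 pos [ 0.6237 -0.1038  0.166 ] yaw 151.22 zaxis [-1.460e-02 -5.000e-04 -9.999e-01] q [ 0.61  1.01 -1.09  1.57  0.94  1.18  0.38]
delta [ 0.0474 -0.2136  0.0082] turn -5.38 dist 0.219
```

View pics/w16.png

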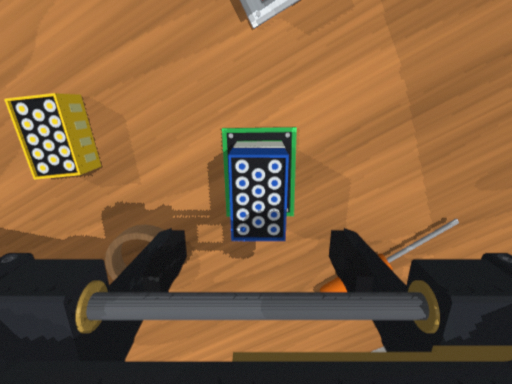

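Blue is seated squarely on white: its top spans (230–286, 148–240) and the white rim shows evenly behind it. Yellow next.

```bash
python3 -m creep '[[0,0.0474,-0.2136,0.008,-5.4],[0,0.0474,-0.2136,0.008,-5.4],[0,0.0474,-0.2136,0.008,-5.4],[0,0.0474,-0.2136,0.008,-5.4],[0,0.0474,-0.2136,0.008,-5.4],[0,0.0474,-0.2136,0.008,-5.4]]'; python3 w.py w17.png sample_rack 0; python3 d.py .4792 -.2682 .0112 156.6
```

```text
clock: 36.0
tool_pos: [0.4807, -0.2668, 0.1611]
eef_rot: [0.202, 0.979, -0.0, -0.006]
contact_force: [0.6, -0.2, 0.5]
opening: 1.003
sample_rack 0.4788 -0.268 -23.32 0.978 [0.68] | tool [ 0.4807 -0.2668  0.1611] clock 36.0
in tool axes (xy): [-0.0006 -0.0014]
clock 36.1 pos [ 0.4812 -0.2662  0.1614] yaw 156.76 zaxis [-0.011   0.001  -0.9999] q [ 1.02  0.96 -1.14  1.83  1.    1.08  0.64]
delta [-0.0005 -0.0021  0.1503] turn 0.16 dist 0.15
```

View pics/w17.png

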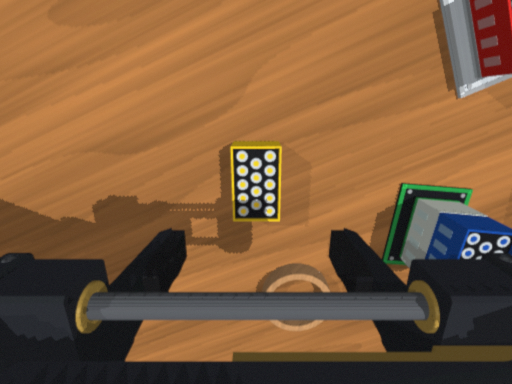

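```bash
python3 -m creep '[[0,-0.0006,-0.0018,0.04,0],[0,-0.0006,-0.0018,0.09,0],[0,-0.0006,-0.0018,0.125,0],[0,-0.0006,-0.0018,0.142,0],[0,-0.0006,-0.0018,0.15,0],[0,-0.0006,-0.0018,0.15,0],[0,-0.0006,-0.0018,0.15,0],[0,-0.0006,-0.0018,0.15,0]]'; python3 d.py .479 -.268 .011 156.6
```

```text
clock: 37.1
tool_pos: [0.4787, -0.27, 0.0124]
eef_rot: [0.203, 0.979, -0.001, -0.005]
contact_force: [0.7, -0.3, -0.2]
opening: 0.997
clock 37.1 pos [ 0.4787 -0.27    0.0124] yaw 156.61 zaxis [-1.050e-02 -8.000e-04 -9.999e-01] q [ 0.95  1.16 -0.97  1.89  1.29  0.92  0.45]
delta [0.0005 0.002  0.0014] turn 0.01 dist 0.002
```

```bash
python3 -m creep '[[0,0.0003,0.001,0.001,0],[0,0.0003,0.001,0.001,0],[180,0.0003,0.001,0.001,0],[180,0.0003,0.001,0.001,0],[180,0.0003,0.001,0.001,0],[180,0.0003,0.001,0.001,0],[180,0.0003,0.001,0.001,0],[180,0.0003,0.001,0.001,0]]' 25; python3 d.py .479 -.268 .011 156.6;  python3 -m creep '[[180,0,0,-0.003,0],[180,0,0,-0.015,0],[180,0,0,-0.04,0],[180,0,0,-0.08,0],[180,0,0,-0.13,0],[180,0,0,-0.165,0],[180,0,0,-0.175,0],[180,0,0,-0.175,0],[180,0,0,-0.175,0]]' ; python3 d.py .6235 -.1032 .186 151.2; python3 - <<'E'
from h import *
p=imaging.snapshot('wrist');cv2.imwrite('pics/w18.png',p['image'])
E
```

```text
clock: 38.1
tool_pos: [0.4783, -0.2686, 0.0104]
eef_rot: [0.203, 0.979, -0.001, -0.006]
contact_force: [0.4, -0.4, -0.1]
opening: 0.566
clock 38.1 pos [ 0.4783 -0.2686  0.0104] yaw 156.62 zaxis [-0.0118  0.     -0.9999] q [ 0.95  1.16 -0.97  1.89  1.29  0.91  0.45]
delta [-0.0004  0.0008 -0.0006] turn 0.02 dist 0.001
clock: 39.22
tool_pos: [0.4793, -0.2688, 0.1839]
eef_rot: [0.203, 0.979, -0.001, -0.007]
contact_force: [-0.4, 0.1, -1.2]
opening: 0.568
clock 39.23 pos [ 0.4793 -0.2688  0.1839] yaw 156.62 zaxis [-1.470e-02  5.000e-04 -9.999e-01] q [ 1.03  0.92 -1.15  1.81  0.95  1.11  0.68]
delta [-0.0666  0.2092 -0.0042] turn 5.42 dist 0.22
```

View pics/w18.png

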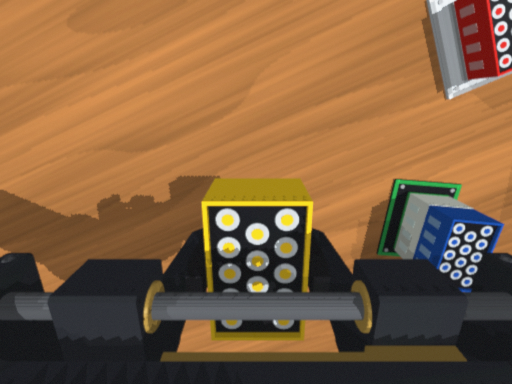

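```bash
python3 -m creep '[[180,-0.007,0.02,0,1],[180,-0.02,0.06,0,3],[180,-0.035,0.11,0,5],[180,-0.05,0.155,0,5.4],[180,-0.061,0.19,0,5.4],[180,-0.065,0.204,0,5.4],[180,-0.0666,0.2092,0,5.4],[180,-0.0666,0.2092,0,5.4],[180,-0.0666,0.2092,0,5.4]]'; python3 d.py .6235 -.1033 .0984 151.2;python3 - <<'E'
from h import *
p=imaging.snapshot('wrist');cv2.imwrite('pics/w19.png',p['image'])
E
```

```text
clock: 40.4
tool_pos: [0.6238, -0.1049, 0.1834]
eef_rot: [0.249, 0.968, -0.002, -0.006]
contact_force: [-0.2, -0.8, -2.5]
opening: 0.566
clock 40.4 pos [ 0.6238 -0.1049  0.1834] yaw 151.11 zaxis [-0.0129 -0.0013 -0.9999] q [ 0.61  0.98 -1.09  1.56  0.91  1.19  0.4 ]
delta [0.0001 0.0019 0.085 ] turn -0.09 dist 0.085
```

View pics/w19.png

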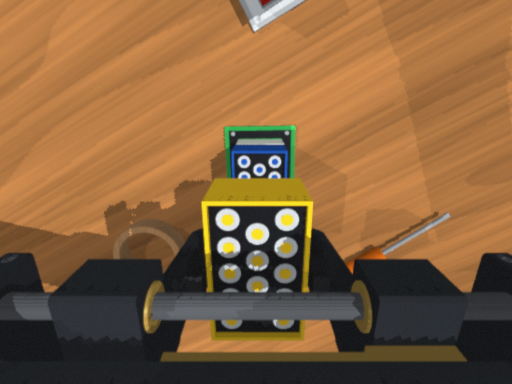

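```bash
python3 e.py 231,149,.0914 288,149,.0914 257,202,-.033 257,339,-.033; python3 -m creep '[[180,0,0.0016,0.02,0],[180,0,0.0016,0.045,0],[180,0,0.0016,0.062,0],[180,0,0.0016,0.071,0],[180,0,0.0016,0.071,0],[180,0,0.0016,0.071,0]]'; python3 d.py .6235 -.1033 .0984 151.2;python3 - <<'E'
from h import *
p=imaging.snapshot('wrist');cv2.imwrite('pics/w20.png',p['image'])
E
```

```text
231,149,.0914 [ 0.0422 -0.0233]
288,149,.0914 [0.0422 0.0272]
257,202,-.033 [ 0.0402 -0.0001]
257,339,-.033 [-0.0401 -0.0002]
clock: 41.25
tool_pos: [0.625, -0.1014, 0.1133]
eef_rot: [0.249, 0.969, -0.001, -0.005]
contact_force: [0.6, 0.1, -1.5]
opening: 0.561
clock 41.25 pos [ 0.625  -0.1014  0.1133] yaw 151.22 zaxis [-1.070e-02  3.000e-04 -9.999e-01] q [ 0.59  1.06 -1.03  1.61  1.    1.09  0.34]
delta [ 0.0002 -0.0023  0.015 ] turn 0.02 dist 0.015
```

View pics/w20.png

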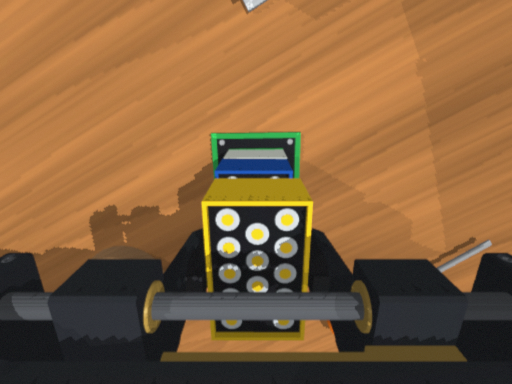

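```bash
python3 e.py 215,171,.0213 292,171,.0213; python3 -m creep '[[180,0.0003,-0.002,0.002,0],[180,0.0003,-0.002,0.005,0],[180,0.0003,-0.002,0.009,0],[180,0.0003,-0.002,0.012,0],[180,0.0003,-0.002,0.0132,0],[180,0.0003,-0.002,0.0132,0],[180,0.0003,-0.002,0.0132,0]]'; python3 d.py .6235 -.1033 .0984 151.2
```

```text
215,171,.0213 [ 0.0405 -0.0271]
292,171,.0213 [0.0404 0.0223]
clock: 42.22
tool_pos: [0.6231, -0.1032, 0.0996]
eef_rot: [0.248, 0.969, -0.001, -0.006]
contact_force: [0.3, 0.4, -2.5]
opening: 0.562
clock 42.23 pos [ 0.6231 -0.1032  0.0996] yaw 151.22 zaxis [-0.0117 -0.     -0.9999] q [ 0.59  1.08 -1.02  1.62  1.02  1.08  0.33]
delta [-0.0004  0.0001  0.0012] turn 0.02 dist 0.001
```

```bash
python3 -m creep '[[180,0,0,0.0006,0],[180,0,0,0.0012,0],[180,0,0,0.0012,0]]';python3 -m creep '[[180,0,0,0.0004,0],[180,0,0,0.0004,0]]'
```

```text
clock: 42.6
tool_pos: [0.6231, -0.1032, 0.0985]
eef_rot: [0.248, 0.969, -0.001, -0.006]
contact_force: [-0.3, -0.9, -0.1]
opening: 0.566
clock: 42.85
tool_pos: [0.6232, -0.1033, 0.0985]
eef_rot: [0.249, 0.969, -0.002, -0.006]
contact_force: [-1.9, -0.7, 4.2]
opening: 0.565
```

```bash
python3 -m creep '[[150,0,0,0,0],[110,0,0,0,0],[60,0,0,0,0],[0,0,0,0,0],[0,0,0,0,0],[0,0,0,0,0],[0,0,0,-0.03,0],[0,0,0,-0.08,0],[0,0,0,-0.12,0],[0,0,0,-0.12,0]]'; python3 w.py w21.png sample_rack .088; python3 d.py .44 -.35 .24 151
```

```text
clock: 44.1
tool_pos: [0.6263, -0.1023, 0.2215]
eef_rot: [0.249, 0.969, -0.0, -0.003]
contact_force: [0.4, 0.2, -0.4]
opening: 0.998
clock 44.2 pos [ 0.6242 -0.1036  0.2176] yaw 151.21 zaxis [-1.230e-02 -9.000e-04 -9.999e-01] q [ 0.61  0.94 -1.11  1.53  0.87  1.24  0.44]
delta [ 0.043  -0.3048 -0.0199] turn 0.21 dist 0.308Traceback (most recent call last):
  File "w.py", line 8, in <module>
    x,y,w,iou,sc=fit(sys.argv[2],[p],float(sys.argv[3]))
                 ~~~^^^^^^^^^^^^^^^^^^^^^^^^^^^^^^^^^^^^
  File "h.py", line 41, in fit
    p,_,h,_=T[-1]
            ~^^^^
IndexError: list index out of range
```

Backing away sideways at height for a clear final check.

```bash
python3 -m creep '[[0,0.043,-0.305,-0.02,0],[0,0.043,-0.305,-0.02,0],[0,0.043,-0.305,-0.02,0],[0,0.043,-0.305,-0.02,0],[0,0.043,-0.305,-0.02,0],[0,0.043,-0.305,-0.02,0],[0,0.043,-0.305,-0.02,0]]'; python3 b.py 22 finished_rack:.008 sample_rack:.088; python3 - <<'E'
from h import *
a=cv2.imread('pics/scene22.png');b=cv2.imread('pics/top22.png')
cv2.imwrite('pics/c22.png',np.hstack([cv2.resize(a[120:270,160:290],None,fx=3,fy=3),cv2.resize(b[150:300,210:340],None,fx=3,fy=3)]))
for c in ('scene','top'):
    p=imaging.snapshot(c)
    for n in ['beaker','tape_roll','screwdriver']:
        l=imaging.place_of(p,n)
        if l: print(c,n,l[0]['score'],ground(p,l[0]['location'][::-1],0).round(4))
E
```

```text
clock: 45.08
tool_pos: [0.4399, -0.3492, 0.2391]
eef_rot: [0.248, 0.969, -0.001, -0.006]
contact_force: [0.2, 0.2, 0.3]
opening: 0.999
finished_rack both 0.4334 0.008 -0.2 0.925 [0.87, 0.6]
finished_rack scene 0.4326 0.0051 -0.1 0.955 [0.87]
finished_rack top 0.4339 0.0089 1.0 0.964 [0.6]
sample_rack both 0.6239 -0.1033 -28.0 0.918 [0.93, 0.77]
sample_rack scene 0.6232 -0.1055 -29.1 0.955 [0.93]
sample_rack top 0.6246 -0.1018 -29.3 0.958 [0.77]
scene beaker 0.77 [0.6932 0.2852]
scene tape_roll 0.77 [ 0.6563 -0.2874]
scene screwdriver 0.84 [ 0.793  -0.0169]
top beaker 0.74 [0.6945 0.2772]
top tape_roll 0.69 [ 0.6465 -0.29  ]
top screwdriver 0.67 [ 0.7993 -0.0053]
```

View pics/c22.png

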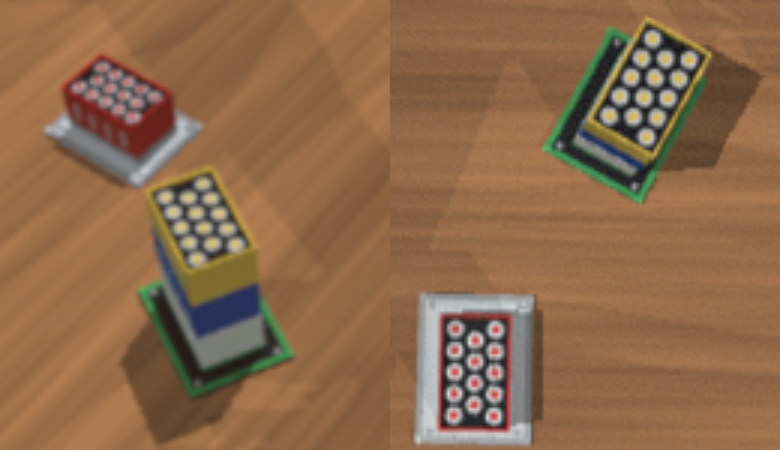

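View pics/scene22.png

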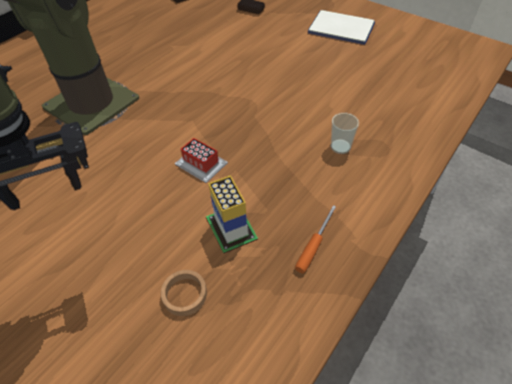

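View pics/w21.png

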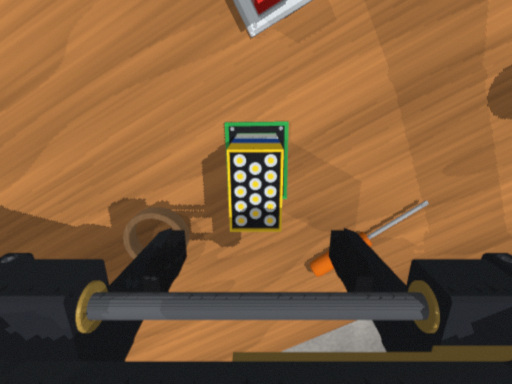

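The stack and the red rack look seated. The beaker estimate moved by 6–16 mm between looks, so I compare pixels to see whether that is only detector noise.

```bash
python3 - <<'E'
import cv2,numpy as np
for c,rs in (('scene',{'beaker':(325,108,365,158),'tape':(155,265,212,322),'driver':(290,200,342,275)}),('top',{'beaker':(92,124,138,166),'tape':(345,152,396,202),'driver':(205,98,298,120)})):
    a=cv2.imread(f'pics/{c}0.png',0).astype(np.float32);b=cv2.imread(f'pics/{c}22.png',0).astype(np.float32)
    for n,(l,t,r,m) in rs.items():
        (dx,dy),k=cv2.phaseCorrelate(a[t:m,l:r].copy(),b[t:m,l:r].copy(),cv2.createHanningWindow((r-l,m-t),cv2.CV_32F)); print(c,n,round(dx,2),round(dy,2),round(k,2),np.abs(a-b)[t:m,l:r].mean().round(2))
E
```

```text
scene beaker -0.1 0.12 0.93 0.45
scene tape -0.0 -0.06 0.86 4.93
scene driver 0.22 0.86 0.7 4.64
top beaker -0.08 0.48 0.94 2.39
top tape -0.21 0.03 0.88 5.72
top driver 0.28 0.07 0.86 6.77
```

The beaker and tape roll moved under half a pixel, and the screwdriver under one pixel (its shading changed). So they are where they were, and I hand the job in.

```bash
python3 -c "
from plant import r
print(r.finish_job())"
```

```text
the job is handed in; nothing more can be done
None
```

The job is handed in at about 45 s: the red rack is in the outgoing dock, and white, blue and yellow are stacked in that order in the feeder dock. Each rack was lowered until light contact (3 to 8 N) and let go before the next.

- **Snag:** on the first try at the outgoing dock the arm hit a wrist joint limit about 10 mm above seating. I lifted the red rack, turned it half round and seated it that way. The tool stayed tilted about 0.7° afterwards. The racks do not look tilted.
- **Last checks:** red came out about 1 mm from the dock centre I had measured, with the two cameras fitting it about 4 mm apart in y. Yellow came out within about 1 mm of the feeder dock centre, also with about 4 mm between the cameras. Each rack touched within about 0.5 mm of its expected seated height. In the final pictures the stack stands upright and the gripper is clear.
- **Disagreed or failed:**
    - The network placed the beaker 6 to 16 mm from its first estimate. The pictures show it shifted less than half a pixel.
    - The tape roll also shifted less than half a pixel, and the screwdriver less than one, with changed shadows.
    - The wrist-camera fit of yellow after release found nothing, so I judged it by eye and from the other two cameras.

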